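# Stroke the inspection light up to full

### The arm

A 6-joint arm with a two-finger parallel gripper is mounted at the origin on the work surface. World frame = base frame: x ahead of the robot, y to its left, z up, the work surface at z = 0. Lengths are in m, angles in rad, forces in N, time in s.
With the tool pointing down it reaches from about 0.375 to 0.9 m from the base axis. Payload 3.1 kg.
Tool frame: the origin (TCP) lies between the finger pads; the fingertips stand 8 mm ahead of it and the grasp point (between the pads) lies 11 mm behind it; z points along the fingers, y is the line along which they close (so a half turn about z gives the same grasp; the last joint's range is limited). The gripper opens to 87 mm and grips with 3 to 60 N. Pads are 19 mm wide; open, the fingers measure 117 mm over their backs; the gripper's body (75 mm by 190 mm) begins 51 mm behind the grasp point.
Start: joints at [0.991, 0.527, 1.433, -0, 1.181, -0.178], TCP at [0.244, 0.575, 0.209] pointing down, gripper open.
Joint ranges: [-3.08, 3.08], [-0.75, 2.2], [0.22, 2.44], [-1.43, 4.57], [0, 2.65], [-2.85, 2.85]. Speed limits (rad/s): [2.79, 2.79, 3.14, 3.14, 3.14, 3.14].

### API

Orientations are given as a unit quaternion [x, y, z, w].
In Python, from rig import robot, vision, job gives the robot as it stands.
- The arm moves only by the shell command python3 -m handwheel 'ROWS' [OPENING] [FORCE]. ROWS is JSON, a list of rows, each a list of 4 numbers: the shift along the tool's x, y, z as a fraction of full scale, then the turn about the tool's z as a fraction of full scale. A call has 1 to 20 rows; each row is the pose to reach, as a shift and turn from the pose commanded when the call began, along the tool's axes at that moment, turning the shorter way round; what a row does not reach only later rows make up. Full scale, the value 1, is 300 mm for a shift and 2 pi rad for a turn. A row lasts 1/12 s, in which the tool goes at most 41.7 mm and 7.16 degrees, less where a joint would pass 70% of its speed; a pose out of reach is approached as far as the arm can. A call with a number of a shift or a turn outside -1 to 1 is refused whole. A call with a gripper value outside its range is refused whole. OPENING is the opening in per cent of the stroke, from 0 (shut) to 100 (fully open), set as the call begins (- or left out, the last holds). The fingers move at their own pace and stop on an object; FORCE is the grip in N (left out, the last holds). Time passes only in rows, so rows that repeat a pose let the fingers close. It gives the time, the measured TCP pose, the force, the opening and the grip force at its end, in the units of the state.
- robot.get_obs(): the state, without advancing time (a new reading comes with each control period).
- vision.camera(name): name is "scene" or "top"; returns a dict with "frame" (400x640x3 uint8, red, green, blue), "K" (3x3 intrinsics, pixels), "k1" (the pictures are not rectified: a ray, as slopes to the right and down, at radius r is drawn at 1 + k1 r^2 times it, then the intrinsics apply), "cam_to_world" (4x4, takes a point from camera to world coordinates). Camera axes: x right, y down, z forward; pixel columns grow to the right and rows downward; lengths in m; the calibration is good to about 2 mm. A picture is of the moment at which its call begins. There is no depth.
- job.hand_in(): hands the job in; it is judged then, once.
Trained networks look in the newest picture that a camera, given by its name, has taken for a name from the list of things; names that differ only in an ending like _2 or _b are one class to them, and where a whole thing is asked for, a point or a joint stands for the part that bears it (a point fixed in the world has none). Each returns a list of dicts, best first, with "conf" (0 to 1); they miss things now and then, are a little off and sometimes report something else, mostly with a low value. They report only what shows in the picture. A call takes as long as a camera call.
- vision.look_for(camera, label): "point" ([row, column] in pixels, amid what is visible of it).
- vision.outline_of(camera, label): "mask" (400x640 bool, what is visible of it) and "point" ([row, column] in pixels, amid what is visible of it).
The state is a dict: "time": time; "q": joint angles; "joint_velocities": joint speeds; "joint_torque": joint torques, N m; "position": TCP position; "tool_rot": TCP orientation; "ft_force": force on the tool from outside, world axes, zero at the start; "moment": the same for the moment, N m; "grip_width": finger opening in m; "grip_force": force on a finger pad.
Only numpy, scipy, OpenCV 4.12 (cv2) and the standard library are available. Lean on these libraries where they do the work, as an engineer would, in place of code of your own. Each camera call takes 0.05 s, during which the arm holds its last target. There are 200 camera calls.

### The job

Bring the inspection light up to full: with the gripper's fingers closed, run the fingertips lightly along the curved row of domed steel pads on the control unit in one low stroke, touching every pad in turn from the smallest to the largest and staying on or just above the line between them, then lift away. The touch plate is soft-sprung: do not press it near the bottom of its travel. Do not lift or shove the unit, and leave the tray, marker, gauge and jar around it alone.

Things in the scene. Friction and masses are not known exactly. Their poses are not given: they have to be found in the camera images.
- unit: the light control unit: a loose grey metal box on rubber feet, 104 x 254 mm and 46 mm high, about 1.7 kg in all, lying flat. Origin at the centre of its underside, on the bench; its y axis runs along its length, z up. A black touch plate (88 x 242 mm) fills its top; the plate's face stands 58 mm above the bench when nothing presses on it and carries five domed steel pads, joined by a thin inlaid line that follows an arc of radius 200 mm.
- plate (a joint): how far the sprung touch plate is pressed down: 0 at rest (up), growing as it sinks straight down, hard stop at 0.010 m. It starts to move at about 0.8 N and gives 0.7 N more per mm, so 3 mm is about 3 N.
- pad1: smallest pad, 14 mm across, a low steel dome standing 2.5 mm above the plate's face. Origin at the top of the dome (60.5 mm above the bench at rest); axes as the unit's. It sinks with the plate.
- gap1 (a point): point on the track line midway between pad1 and pad2 (25 mm along the line from each), at the height of the dome tops; axes as the unit's.
- pad2: second pad, 17 mm across, a low steel dome standing 2.5 mm above the plate's face. Origin at the top of the dome (60.5 mm above the bench at rest); axes as the unit's. It sinks with the plate.
- gap2 (a point): point on the track line midway between pad2 and pad3 (25 mm along the line from each), at the height of the dome tops; axes as the unit's.
- pad3: middle pad, 20 mm across, a low steel dome standing 2.5 mm above the plate's face. Origin at the top of the dome (60.5 mm above the bench at rest); axes as the unit's. It sinks with the plate.
- gap3 (a point): point on the track line midway between pad3 and pad4 (25 mm along the line from each), at the height of the dome tops; axes as the unit's.
- pad4: fourth pad, 23 mm across, a low steel dome standing 2.5 mm above the plate's face. Origin at the top of the dome (60.5 mm above the bench at rest); axes as the unit's. It sinks with the plate.
- gap4 (a point): point on the track line midway between pad4 and pad5 (25 mm along the line from each), at the height of the dome tops; axes as the unit's.
- pad5: largest pad, 26 mm across, a low steel dome standing 2.5 mm above the plate's face. Origin at the top of the dome (60.5 mm above the bench at rest); axes as the unit's. It sinks with the plate.
- tray: bystander: open black plastic tray 70 x 130 x 20 mm; origin at the centre of its underside.
- marker: bystander: red marker pen lying on the bench, 125 mm long along its y axis, 14 mm thick; origin at the middle of its underside.
- gauge: bystander: round black dial gauge lying flat, 54 mm across, 22 mm high, with a 30 mm stem along its +y; origin at the centre of its underside.
- flux: bystander: small capped flux jar, 40 mm across and 70 mm tall; origin at the centre of its underside.

How it is judged:
On the way, in this order (a step that is already met when the one before it is completed fails the run):
1. the fingers touch pad 1 (contact force between the fingers and pad1 above 0.3 N), for 0.06 s.
2. the fingers pass low over the track between pad 1 and pad 2 (horizontal distance between the grasp point and gap1 below 0.018 m and z of the grasp point in the frame of gap1 below 0.055 m), for 0.02 s.
3. the fingers touch pad 2 (contact force between the fingers and pad2 above 0.3 N), for 0.06 s.
4. the fingers pass low over the track between pad 2 and pad 3 (horizontal distance between the grasp point and gap2 below 0.018 m and z of the grasp point in the frame of gap2 below 0.055 m), for 0.02 s.
5. the fingers touch pad 3 (contact force between the fingers and pad3 above 0.3 N), for 0.06 s.
6. the fingers pass low over the track between pad 3 and pad 4 (horizontal distance between the grasp point and gap3 below 0.018 m and z of the grasp point in the frame of gap3 below 0.055 m), for 0.02 s.
7. the fingers touch pad 4 (contact force between the fingers and pad4 above 0.3 N), for 0.06 s.
8. the fingers pass low over the track between pad 4 and pad 5 (horizontal distance between the grasp point and gap4 below 0.018 m and z of the grasp point in the frame of gap4 below 0.055 m), for 0.02 s.
9. the fingers touch pad 5 (contact force between the fingers and pad5 above 0.3 N), for 0.06 s.
At the end, for the whole second after the job is handed in: All five pads touched in turn, smallest to largest, the fingers passing low (grasp point within 18 mm sideways, under 55 mm above the domes) midway between neighbours; then plate up within 1.5 mm, unit flat and within 20 mm of its start, tray, marker, gauge and jar within 20 mm of theirs (value of joint plate below 0.0015 m and distance of each of unit, tray, marker, gauge, flux from where it was at the start of the episode below 0.02 m and angle between unit's own z axis and vertical below 0.05 rad and linear speed of unit below 0.01 m/s).
It fails at once if the touch plate is pressed hard (sinks more than 8 mm of its 10) (value of joint plate above 0.008 m).
It fails at once if the unit is lifted more than 10 mm (height (world z) of unit above 0.01 m).
It fails at once if the unit is shoved more than 20 mm (distance of unit from where it was at the start of the episode above 0.02 m).
It fails at once if the tray, marker, gauge or jar is disturbed (moved more than 20 mm) (distance of any of tray, marker, gauge, flux from where it was at the start of the episode above 0.02 m).
It also fails if it takes over 51 s, if anything falls off the work surface, if the arm or the gripper's body presses on something with over 40 N, if the wrist force passes 120 N, or if a joint passes its speed limit or range.

## Working session

There is one attempt and no reset: what is moved stays moved. The work goes in short steps, Python scripts to look and compute and a shell command to move; the robot and the scene stay as the last step left them, time stands still between calls to the robot, and variables do not carry over. Pictures are saved under pics/ and viewed, at most 10 in all, crops included, and the job is handed in when it is done.

```bash
mkdir -p pics
cat > h.py <<'E'
import numpy as np,cv2
from rig import robot,vision,job
def ray(c,rc):
    K=np.array(c["K"]);k=c["k1"];d=np.array([(rc[1]-K[0,2])/K[0,0],(rc[0]-K[1,2])/K[1,1]])
    s=d.copy()
    for _ in range(30): s=d/(1+k*(s@s))
    T=np.array(c["cam_to_world"]);return T[:3,3],T[:3,:3]@np.array([s[0],s[1],1])
def onz(c,rc,z):
    o,d=ray(c,rc);return o+d*(z-o[2])/d[2]
def tri(a,b):
    A=np.zeros((3,3));y=np.zeros(3)
    for o,d in (a,b):
        d=d/np.linalg.norm(d);P=np.eye(3)-np.outer(d,d);A+=P;y+=P@o
    return np.linalg.solve(A,y)
E
python3 - <<'E'
from h import *
C={n:vision.camera(n) for n in("scene","top")}
for n,c in C.items():
    cv2.imwrite(f"pics/{n}0.png",c["frame"][:,:,::-1]);print(n,np.round(c["cam_to_world"],3).tolist())
H=dict(pad1=.0605,pad2=.0605,pad3=.0605,pad4=.0605,pad5=.0605,unit=.05,tray=.01,marker=.007,gauge=.02,flux=.04)
for l,z in H.items():
    R={}
    for n in C:
        for r in vision.look_for(n,l)[:2]:
            R.setdefault(n,r["point"]);print(l,n,np.round(r["point"],1),round(r["conf"],2),np.round(onz(C[n],r["point"],z),4))
    if len(R)==2: print("   tri",np.round(tri(*[ray(C[n],R[n]) for n in C]),4))
print(robot.get_obs())
E
```

```text
scene [[0.724, 0.517, -0.456, 0.998], [0.689, -0.559, 0.461, -0.38], [-0.017, -0.648, -0.761, 0.759], [0.0, 0.0, 0.0, 1.0]]
top [[0.027, -0.997, 0.074, 0.497], [-1.0, -0.027, 0.003, 0.028], [-0.001, -0.074, -0.997, 0.937], [0.0, 0.0, 0.0, 1.0]]
pad1 scene [218.1 294.4] 0.59 [ 0.5847 -0.0339  0.0605]
pad1 scene [207.7 321.3] 0.51 [0.6041 0.0175 0.0605]
pad1 top [173.5 297.7] 0.62 [0.6098 0.0643 0.0605]
pad1 top [198.4 372.5] 0.51 [ 0.5693 -0.0689  0.0605]
   tri [0.588 0.025 0.028]
pad2 scene [218.1 294.4] 0.59 [ 0.5847 -0.0339  0.0605]
pad2 scene [207.7 321.3] 0.51 [0.6041 0.0175 0.0605]
pad2 top [173.5 297.7] 0.62 [0.6098 0.0643 0.0605]
pad2 top [198.4 372.5] 0.51 [ 0.5693 -0.0689  0.0605]
   tri [0.588 0.025 0.028]
pad3 scene [218.1 294.4] 0.59 [ 0.5847 -0.0339  0.0605]
pad3 scene [207.7 321.3] 0.51 [0.6041 0.0175 0.0605]
pad3 top [173.5 297.7] 0.62 [0.6098 0.0643 0.0605]
pad3 top [198.4 372.5] 0.51 [ 0.5693 -0.0689  0.0605]
   tri [0.588 0.025 0.028]
pad4 scene [218.1 294.4] 0.59 [ 0.5847 -0.0339  0.0605]
pad4 scene [207.7 321.3] 0.51 [0.6041 0.0175 0.0605]
pad4 top [173.5 297.7] 
[... 1175 characters left out ...]
time': 1.1, 'q': array([ 9.90502333e-01,  5.27478868e-01,  1.43267810e+00,  4.49652015e-05,
        1.18140892e+00, -1.78463217e-01]), 'joint_velocities': array([-0.00128018, -0.00093007,  0.00022116, -0.00040638, -0.00106329,
       -0.00177725]), 'joint_torque': array([ 9.22237668e-04, -4.40028620e+01, -1.76989585e+01,  6.33347291e-02,
        5.05482650e-02,  1.29337565e-05]), 'position': array([0.24437397, 0.57523428, 0.20866838]), 'tool_rot': array([ 1.99574752e-01,  9.79882604e-01,  2.01354907e-05, -1.43640172e-05]), 'ft_force': array([-0.01278483,  1.2724282 , -0.00256102]), 'moment': array([-0.00206927,  0.02892573, -0.01630391]), 'grip_force': 0.0, 'grip_width': 0.08675259546394666}
```

Run:
```python
import cv2
a=cv2.imread("pics/top0.png")[110:260,250:450];b=cv2.imread("pics/scene0.png")[160:310,200:400]
cv2.imwrite("pics/t1.png",cv2.resize(a,None,fx=4,fy=4,interpolation=2));cv2.imwrite("pics/s1.png",cv2.resize(b,None,fx=4,fy=4,interpolation=2))
```

```text
(no output)
```

View pics/t1.png

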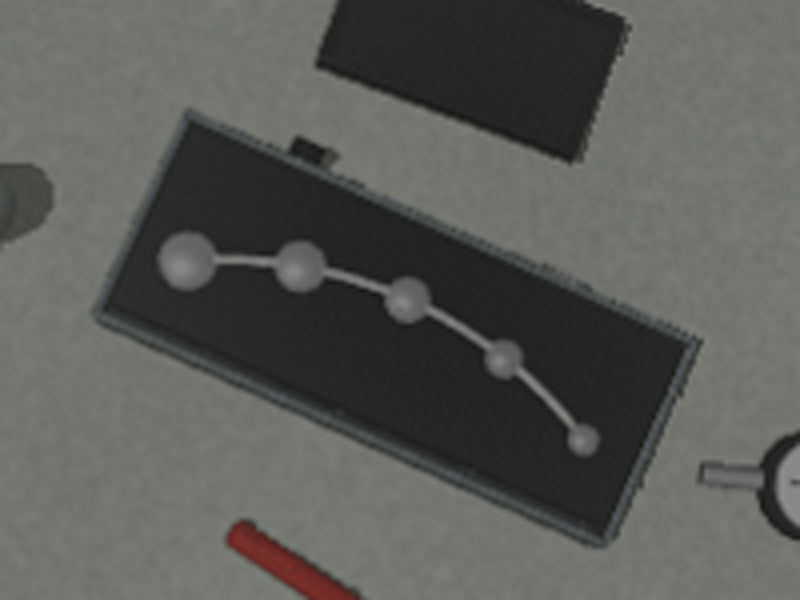

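View pics/s1.png

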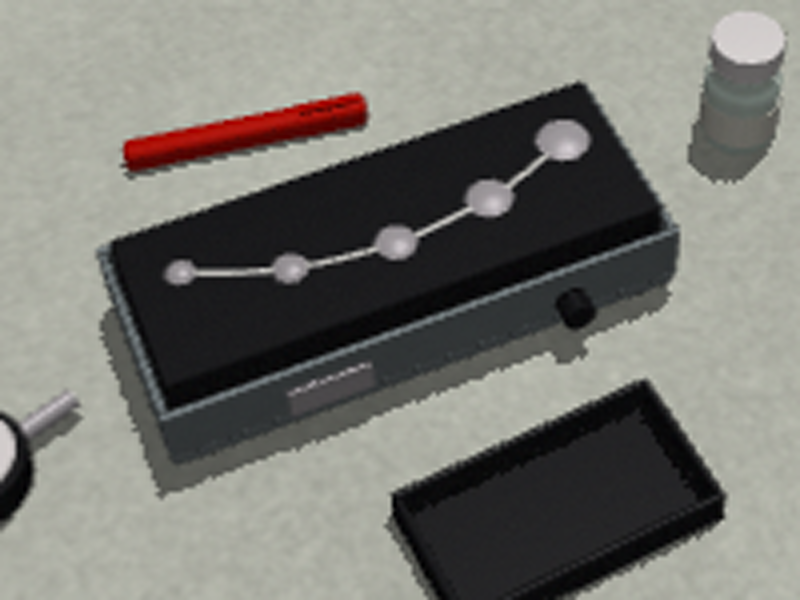

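Top crop: pads run from the smallest at about (584,440) in the 4x crop (lower right, by the gauge) to the largest at (187,261), by the jar. The scene crop agrees: smallest (180,271), largest (563,138).

```bash
cat >> h.py <<'E'
def fit(P):  # arc model -> pads, gaps, rms
    from scipy.optimize import least_squares
    m=lambda p,s:p[:2]+.2*np.c_[np.cos(p[2]+p[3]*s/.2),np.sin(p[2]+p[3]*s/.2)]
    s=np.arange(5)*.05-.1
    best=None
    for sg in(1,-1):
        for a in range(8):
            # centre start
            p0=[P[2,0]-.2*np.cos(a*.785),P[2,1]-.2*np.sin(a*.785),a*.785]
            r=least_squares(lambda p:(m([*p,sg],s)-P[:,:2]).ravel() if 0 else (m(np.r_[p,sg],s)-P[:,:2]).ravel(),p0)
            if best is None or r.cost<best[0]: best=(r.cost,np.r_[r.x,sg])
    p=best[1];return m(p,np.arange(9)*.025-.1),np.sqrt(best[0]*2/5)
E
python3 - <<'E'
from h import *
T=np.array([[584,440],[504,359],[407,300],[300,266],[187,261]]);S=np.array([[180,271],[290,267],[396,241],[489,197],[563,138]])
ct,cs=vision.camera("top"),vision.camera("scene")
t=[(110+v/4-.4,250+u/4-.4) for u,v in T];s=[(160+v/4-.4,200+u/4-.4) for u,v in S]
X=np.array([tri(ray(ct,a),ray(cs,b)) for a,b in zip(t,s)]);print("tri",X.round(4))
print("topz",np.round([onz(ct,a,.0595)[:2] for a in t],4).tolist());print("scz",np.round([onz(cs,a,.0595)[:2] for a in s],4).tolist())
F,r=fit(X);print(F.round(4),r);np.save("F.npy",F)
from scipy.spatial.transform import Rotation as R
o=robot.get_obs();M=R.from_quat(o["tool_rot"]).as_matrix();print(M.round(4),o["position"])
print("rows",((np.c_[F,np.full(9,.0665)]-o["position"])@M/.3).round(4))
E
```

```text
tri [[ 0.5331 -0.1102  0.0602]
 [ 0.5679 -0.0744  0.0597]
 [ 0.5928 -0.0311  0.0597]
 [ 0.6065  0.0165  0.06  ]
 [ 0.6075  0.0667  0.0599]]
topz [[0.533, -0.1105], [0.5678, -0.0745], [0.5928, -0.0311], [0.6066, 0.0166], [0.6075, 0.0666]]
scz [[0.5329, -0.1098], [0.5679, -0.0742], [0.5927, -0.031], [0.6062, 0.0167], [0.6074, 0.067]]
[[ 0.5331 -0.1101]
 [ 0.5516 -0.0934]
 [ 0.5679 -0.0744]
 [ 0.5818 -0.0536]
 [ 0.5929 -0.0313]
 [ 0.6011 -0.0077]
 [ 0.6064  0.0167]
 [ 0.6085  0.0416]
 [ 0.6076  0.0666]] 0.0001662938393841061
[[-0.9203  0.3911 -0.    ]
 [ 0.3911  0.9203  0.    ]
 [ 0.     -0.     -1.    ]] [0.24438804 0.57520899 0.20866194]
rows [[-1.7791 -1.7261  0.4739]
 [-1.8142 -1.6505  0.4739]
 [-1.8396 -1.5712  0.4739]
 [-1.8549 -1.4893  0.4739]
 [-1.8598 -1.4062  0.4739]
 [-1.8544 -1.3231  0.4739]
 [-1.8386 -1.2413  0.4739]
 [-1.8128 -1.1622  0.4739]
 [-1.7772 -1.0868  0.4739]]
```

```bash
python3 -m handwheel '[[-0.89,-0.863,0,0],[-0.89,-0.863,0,0],[-0.89,-0.863,0,0],[-0.89,-0.863,0,0],[-0.89,-0.863,0,0],[-0.89,-0.863,0,0],[-0.89,-0.863,0,0],[-0.89,-0.863,0,0],[-0.89,-0.863,0,0],[-0.89,-0.863,0,0],[-0.89,-0.863,0,0],[-0.89,-0.863,0,0],[-0.89,-0.863,0,0],[-0.89,-0.863,0,0]]' 0 10
python3 -m handwheel '[[-0.889,-0.863,0,0],[-0.889,-0.863,0,0],[-0.889,-0.863,0,0],[-0.889,-0.863,0,0],[-0.889,-0.863,0,0],[-0.889,-0.863,0,0],[-0.889,-0.863,0,0],[-0.889,-0.863,0,0],[-0.889,-0.863,0,0],[-0.889,-0.863,0,0],[-0.889,-0.863,0,0],[-0.889,-0.863,0,0],[-0.889,-0.863,0,0],[-0.889,-0.863,0,0],[-0.889,-0.863,0,0],[-0.889,-0.863,0,0]]'
python3 - <<'E'
from h import *
from scipy.spatial.transform import Rotation as R
F=np.load("F.npy");o=robot.get_obs();M=R.from_quat(o["tool_rot"]).as_matrix();print(M.round(4),o["position"],o["time"],o["ft_force"],o["grip_width"])
print(((np.c_[F,np.full(9,.0685)]-o["position"])@M/.3).round(4))
E
```

```text
time: 2.37
position: [0.3882, 0.2338, 0.2086]
tool_rot: [0.198, 0.98, 0.0, -0.0]
ft_force: [-0.1, -0.1, 0.4]
grip_width: 0.0036
grip_force: 0.0
time: 3.7
position: [0.5328, -0.1089, 0.2089]
tool_rot: [0.199, 0.98, 0.0, -0.0]
ft_force: [0.1, 1.1, 0.2]
grip_width: 0.0003
grip_force: 0.0
[[-9.210e-01  3.895e-01 -0.000e+00]
 [ 3.895e-01  9.210e-01  1.000e-04]
 [ 0.000e+00  0.000e+00 -1.000e+00]] [ 0.53283613 -0.10888351  0.20885026] 3.7 [0.11151777 1.05323926 0.15274756] 0.00031306904703282427
[[-0.0024 -0.0035  0.4678]
 [-0.0376  0.072   0.4678]
 [-0.0631  0.1513  0.4678]
 [-0.0785  0.2331  0.4678]
 [-0.0836  0.3162  0.4678]
 [-0.0783  0.3993  0.4678]
 [-0.0627  0.4811  0.4679]
 [-0.037   0.5604  0.4679]
 [-0.0016  0.6357  0.4679]]
```

```bash
python3 -m handwheel '[[-0.002,-0.003,0.1,0],[-0.002,-0.003,0.2,0],[-0.002,-0.003,0.3,0],[-0.002,-0.003,0.38,0],[-0.002,-0.003,0.42,0],[-0.002,-0.003,0.43,0],[-0.002,-0.003,0.43,0],[-0.002,-0.003,0.43,0]]'
python3 - <<'E'
from h import *
c=vision.camera("scene");f=c["frame"][140:290,180:380,::-1];cv2.imwrite("pics/s2.png",cv2.resize(f,None,fx=4,fy=4,interpolation=2))
o=robot.get_obs();print(o["position"],o["ft_force"])
E
```

```text
time: 4.37
position: [0.534, -0.1112, 0.0804]
tool_rot: [0.199, 0.98, -0.0, 0.001]
ft_force: [-0.8, 0.7, 0.2]
grip_width: 0.0004
grip_force: 0.0
[ 0.53425253 -0.11134196  0.08078486] [-0.26903465 -0.0200851  -0.3019436 ]
```

View pics/s2.png

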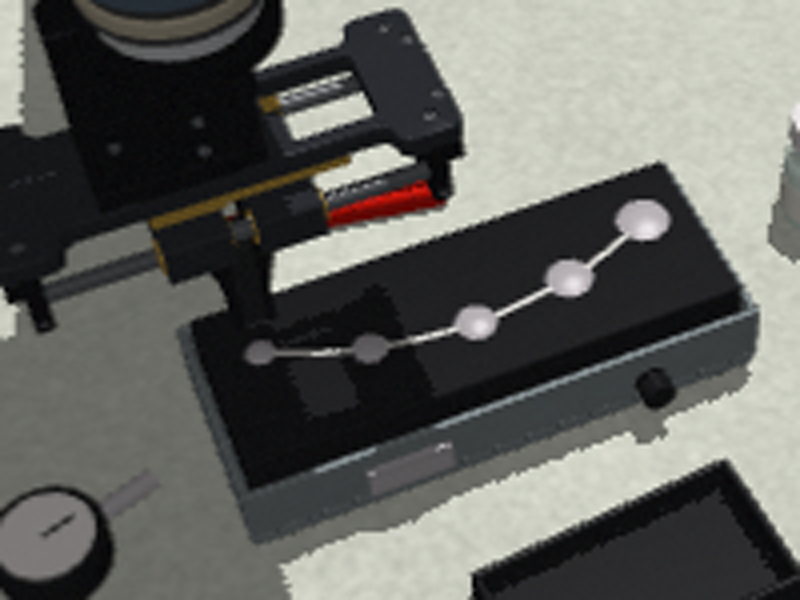

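The scene shows the closed fingertips just above pad 1 (pad at about (259,351) in the crop, fingertips ending at about (250,325)), and nothing else is touched. Next I lower gently.

```bash
python3 -m handwheel '[[0,0,0.015,0],[0,0,0.025,0],[0,0,0.033,0],[0,0,0.033,0],[0,0,0.033,0],[0,0,0.033,0]]'
python3 -m handwheel '[[0,0,0.003,0],[0,0,0.006,0],[0,0,0.008,0],[0,0,0.008,0],[0,0,0.008,0],[0,0,0.008,0]]'
python3 - <<'E'
from h import *
Z=[]
for _ in range(6):
    vision.camera("scene");o=robot.get_obs();Z.append(np.r_[o["position"],o["ft_force"]])
print(np.mean(Z,0).round(4),np.std(Z,0).round(4))
E
```

```text
time: 4.92
position: [0.5333, -0.1112, 0.0698]
tool_rot: [0.2, 0.98, -0.0, 0.0]
ft_force: [0.1, 0.4, -0.0]
grip_width: 0.0008
grip_force: 0.0
time: 5.42
position: [0.5333, -0.1111, 0.0673]
tool_rot: [0.2, 0.98, -0.0, 0.0]
ft_force: [0.2, 0.8, 0.5]
grip_width: 0.0
grip_force: 0.0
[ 0.5333 -0.1111  0.0674  0.2406 -0.1691 -0.0461] [0.     0.     0.     0.4708 0.4403 0.3432]
```

```bash
cat > f.py <<'E'
from h import *
Z=[]
for _ in range(8):
    vision.camera("scene");o=robot.get_obs();Z.append(np.r_[o["position"],o["ft_force"]])
print(np.mean(Z,0).round(4),np.std(Z,0).round(2)[3:])
E
python3 -m handwheel '[[0,0,0.002,0],[0,0,0.003,0],[0,0,0.003,0],[0,0,0.003,0]]'; python3 f.py
python3 -m handwheel '[[0,0,0.002,0],[0,0,0.003,0],[0,0,0.003,0],[0,0,0.003,0]]'; python3 f.py
```

```text
time: 6.05
position: [0.5332, -0.1111, 0.0664]
tool_rot: [0.2, 0.98, 0.0, -0.0]
ft_force: [-0.9, 0.3, 0.9]
grip_width: 0.0006
grip_force: 0.0
[ 0.5333 -0.1111  0.0664 -0.1001  0.1294  0.0381] [0.46 0.35 0.47]
time: 6.78
position: [0.5333, -0.1111, 0.0655]
tool_rot: [0.2, 0.98, 0.0, -0.0]
ft_force: [-0.1, -0.2, 0.5]
grip_width: 0.0005
grip_force: 0.0
[ 0.5333 -0.1111  0.0655 -0.0665  0.1117 -0.1949] [0.46 0.24 0.36]
```

Run:
```python
from h import *
a=vision.camera("scene")["frame"][170:250,200:300,::-1];b=vision.camera("top")["frame"][150:270,320:480,::-1]
a=cv2.resize(a,(500,400),interpolation=2)
cv2.imwrite("pics/c3.png",a)
```

```text
(no output)
```

View pics/c3.png

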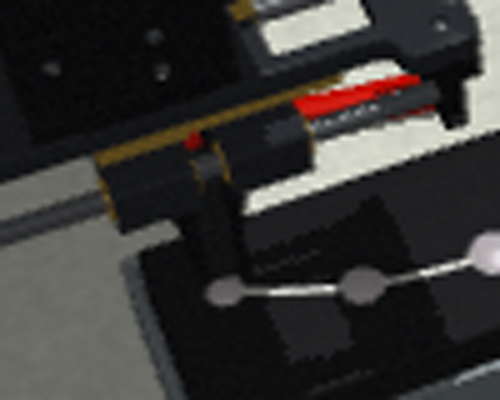

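Pad 1 (at about (225,291) in this 5x crop) is still almost fully visible, so the fingers are not on it. I'll overlay the expected fingertip footprint with the contrast raised.

```bash
cat >> h.py <<'E'
def proj(c,p):
    T=np.linalg.inv(np.array(c["cam_to_world"]));q=T[:3,:3]@np.asarray(p)+T[:3,3];s=q[:2]/q[2]
    s=s*(1+c["k1"]*(s@s));K=np.array(c["K"]);return np.array([K[0,0]*s[0]+K[0,2],K[1,1]*s[1]+K[1,2]])
E
cat > ov.py <<'E'
import sys
from h import *
from scipy.spatial.transform import Rotation as R
o=robot.get_obs();M=R.from_quat(o["tool_rot"]).as_matrix();out=[]
for n in("scene","top"):
    c=vision.camera(n);f=c["frame"][:,:,::-1];F=np.load("F.npy")
    u,v=proj(c,o["position"]+M@[0,0,.008]);u0,v0=int(u)-35,int(v)-35
    g=(255*(f[v0:v0+60,u0:u0+60]/255.)**.4).astype(np.uint8)
    g=cv2.resize(g,(390,390),interpolation=cv2.INTER_CUBIC)
    P=[(proj(c,o["position"]+M@[x,y,.008])-[u0,v0]+.5)*6.5 for x,y in((.0095,.015),(.0095,-.015),(-.0095,-.015),(-.0095,.015))]
    cv2.polylines(g,[np.int32(P)],True,(0,255,0),1)
    out.append(g)
cv2.imwrite(sys.argv[1],np.hstack(out))
E
python3 ov.py pics/o4.png
```

```text
(no output)
```

View pics/o4.png

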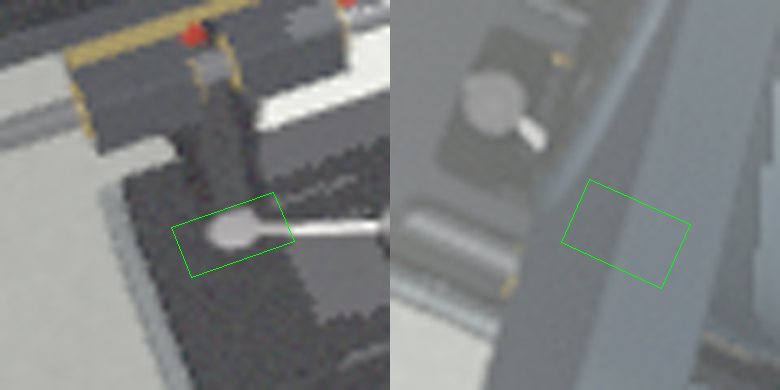

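The scene view shows the fingertip ending above and behind pad 1, which is fully visible at the centre of the expected footprint. So the fingers are still higher than the readings imply. I'll keep lowering in small steps and check the force.

```bash
python3 -m handwheel '[[0,0,0.002,0],[0,0,0.004,0],[0,0,0.004,0],[0,0,0.004,0]]'; python3 f.py
python3 -m handwheel '[[0,0,0.002,0],[0,0,0.004,0],[0,0,0.004,0],[0,0,0.004,0]]'; python3 f.py
```

```text
time: 7.72
position: [0.5332, -0.1111, 0.0643]
tool_rot: [0.2, 0.98, 0.0, -0.0]
ft_force: [-0.0, -0.4, 0.3]
grip_width: 0.0006
grip_force: 0.0
[ 0.5333 -0.1111  0.0644  0.0226  0.3152  0.1424] [0.45 0.25 0.45]
time: 8.45
position: [0.5332, -0.1111, 0.0631]
tool_rot: [0.2, 0.98, 0.0, -0.0]
ft_force: [-0.2, -0.5, -0.1]
grip_width: 0.0005
grip_force: 0.0
[ 0.5333 -0.1111  0.0631 -0.2024  0.1209 -0.0405] [0.36 0.3  0.59]
```

```bash
cat > sink.py <<'E'
from h import *
c=vision.camera("scene");a=cv2.imread("pics/scene0.png",0).astype(np.float32);b=cv2.cvtColor(c["frame"],cv2.COLOR_RGB2GRAY).astype(np.float32)
def sh(r0,r1,c0,c1):
    w=cv2.createHanningWindow((c1-c0,r1-r0),cv2.CV_32F);s,p=cv2.phaseCorrelate(a[r0:r1,c0:c1],b[r0:r1,c0:c1],w);return np.round(s,2),round(p,2)
# pads 4-5 and static tray for reference
print("pad45",sh(178,222,305,355),"pad5",sh(184,206,328,354),"tray",sh(250,300,295,385))
print("px per 5mm sink",proj(c,[.6075,.0667,.055])-proj(c,[.6075,.0667,.060]))
E
python3 sink.py; python3 ov.py pics/o5.png
```

```text
pad45 (array([0.  , 0.52]), 1.0) pad5 (array([0.5 , 0.03]), 0.99) tray (array([-0.1 ,  0.02]), 1.01)
px per 5mm sink [-0.03514131  1.68245489]
```

View pics/o5.png

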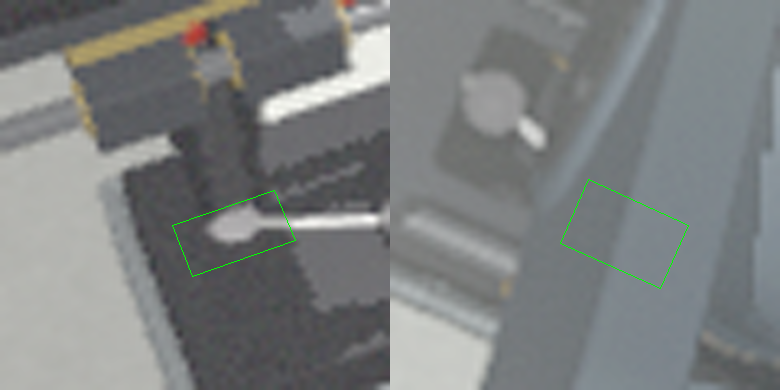

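```bash
cat > cen.py <<'E'
from h import *
F=np.load("F.npy")
for n in("scene","top"):
    c=vision.camera(n);b=cv2.cvtColor(c["frame"],cv2.COLOR_RGB2GRAY).astype(float);a=cv2.imread(f"pics/{n}0.png",0).astype(float)
    for i in range(5):
        u,v=proj(c,[*F[2*i],.0595]);r=[]
        for im in(a,b):
            w=im[int(v)-9:int(v)+10,int(u)-10:int(u)+11];bg=np.percentile(w,30);m=(w-bg)/(np.percentile(w,97)-bg)
            k=(m>.5).astype(np.uint8);k=cv2.morphologyEx(k,cv2.MORPH_OPEN,np.ones((3,3),np.uint8));y,x=np.nonzero(k)
            r+=[x.mean()+int(u)-10,y.mean()+int(v)-9,len(x)] if len(x) else [0,0,0]
        print(n,i+1,np.round([u,v],1),np.round(r,2))
E
python3 cen.py
```

```text
scene 1 [244.5 227.5] [244.55 227.58  33.   244.68 228.2   25.  ]
scene 2 [272.  226.4] [272.36 226.5   44.   272.36 226.5   44.  ]
scene 3 [298.6 220. ] [298.62 220.31  68.   298.62 220.31  68.  ]
scene 4 [321.9 208.9] [321.97 209.05  86.   321.97 209.05  86.  ]
scene 5 [340.3 194.3] [340.38 194.57 100.   340.38 194.57 100.  ]
top 1 [395.4 219.5] [394.17 218.15  47.   399.67 219.59 207.  ]
top 2 [375.6 199.3] [376.34 200.12  67.   375.6  199.4   60.  ]
top 3 [351.4 184.6] [351.73 184.62  92.   350.03 183.96  71.  ]
top 4 [324.5 176.2] [323.8  176.26 129.   323.8  176.26 129.  ]
top 5 [296.4 174.8] [296.38 174.8  149.   296.38 174.8  149.  ]
```

```bash
python3 -m handwheel '[[0,0,0.002,0],[0,0,0.005,0],[0,0,0.005,0],[0,0,0.005,0]]'; python3 f.py; python3 cen.py | grep "scene [15]"
python3 -m handwheel '[[0,0,0.002,0],[0,0,0.005,0],[0,0,0.005,0],[0,0,0.005,0]]'; python3 f.py; python3 cen.py | grep "scene [15]"
```

```text
time: 9.43
position: [0.5332, -0.1111, 0.0616]
tool_rot: [0.2, 0.98, 0.0, -0.0]
ft_force: [-0.4, 0.5, 0.6]
grip_width: 0.0007
grip_force: 0.0
[ 0.5333 -0.1111  0.0616  0.0726 -0.0952  0.0579] [0.56 0.65 0.23]
scene 1 [244.5 227.5] [244.55 227.58  33.   244.5  228.5   22.  ]
scene 5 [340.3 194.3] [340.38 194.57 100.   340.38 194.57 100.  ]
time: 10.27
position: [0.5332, -0.1111, 0.0601]
tool_rot: [0.2, 0.98, 0.0, -0.0]
ft_force: [-0.6, -0.9, -0.6]
grip_width: 0.0006
grip_force: 0.0
[ 0.5333 -0.1111  0.0601  0.0623  0.0392 -0.2399] [0.29 0.51 0.59]
scene 1 [244.5 227.5] [244.55 227.58  33.   245.06 228.59  17.  ]
scene 5 [340.3 194.3] [340.38 194.57 100.   340.38 194.57 100.  ]
```

```bash
sed -i 's/("scene","top")/("scene",)/' cen.py; sed -i 's/range(8)/range(5)/' f.py
python3 -m handwheel '[[0,0,0.003,0],[0,0,0.006,0],[0,0,0.006,0],[0,0,0.006,0]]' >/dev/null; python3 f.py; python3 cen.py | grep "scene [15]"
python3 -m handwheel '[[0,0,0.002,0],[0,0,0.005,0],[0,0,0.005,0],[0,0,0.005,0]]'>/dev/null; python3 f.py; python3 cen.py | grep "scene [15]"; python3 ov.py pics/o6.png
```

```text
[ 0.5333 -0.1111  0.0583  0.3201  0.2015 -0.2149] [0.72 0.26 0.41]
scene 1 [244.5 227.5] [244.55 227.58  33.   245.   229.     9.  ]
scene 5 [340.3 194.3] [340.38 194.57 100.   340.38 194.57 100.  ]
[ 0.5333 -0.1111  0.0568  0.1032 -0.1677 -0.0358] [0.57 0.4  0.3 ]
scene 1 [244.5 227.5] [244.55 227.58  33.     0.     0.     0.  ]
scene 5 [340.3 194.3] [340.38 194.57 100.   340.38 194.57 100.  ]
```

View pics/o6.png

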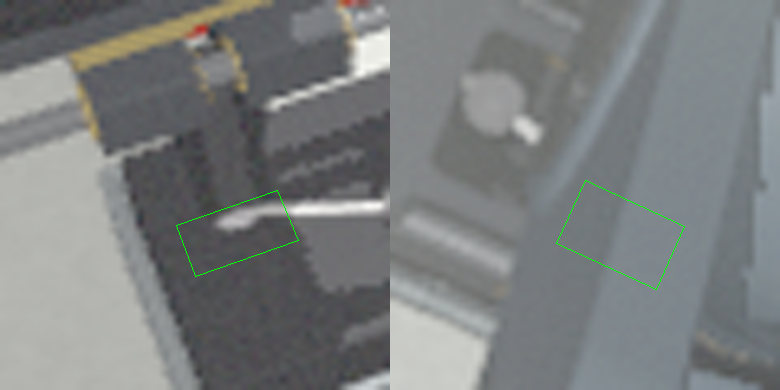

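The finger bottom now covers the upper half of pad 1 (pad remnant at (235,220)), and the plate hasn't moved. The lateral position fits, so the real tip is simply about 10–20 mm higher than the reading says. I'll continue down.

```bash
python3 -m handwheel '[[0,0,0.003,0],[0,0,0.006,0],[0,0,0.006,0],[0,0,0.006,0]]' >/dev/null; python3 f.py; python3 cen.py | grep "scene [15]"
python3 -m handwheel '[[0,0,0.002,0],[0,0,0.005,0],[0,0,0.005,0],[0,0,0.005,0]]'>/dev/null; python3 f.py; python3 cen.py | grep "scene [15]"
```

```text
[ 0.5333 -0.1111  0.055   0.268   0.2425  0.4433] [0.11 0.18 0.44]
scene 1 [244.5 227.5] [244.55 227.58  33.     0.     0.     0.  ]
scene 5 [340.3 194.3] [340.38 194.57 100.   340.38 194.57 100.  ]
[ 0.5333 -0.1111  0.0535 -0.1571 -0.1261 -0.0423] [0.33 0.57 0.62]
scene 1 [244.5 227.5] [244.55 227.58  33.     0.     0.     0.  ]
scene 5 [340.3 194.3] [340.38 194.57 100.   340.38 194.57 100.  ]
```

```bash
python3 -m handwheel '[[0,0,0.002,0],[0,0,0.005,0],[0,0,0.005,0],[0,0,0.005,0]]' >/dev/null; python3 f.py; python3 cen.py | grep "scene [35]"
python3 -m handwheel '[[0,0,0.002,0],[0,0,0.005,0],[0,0,0.005,0],[0,0,0.005,0]]'>/dev/null; python3 f.py; python3 cen.py | grep "scene [35]"
```

```text
[ 0.5333 -0.1111  0.052  -0.0983 -0.1823  0.2745] [0.11 0.22 0.58]
scene 3 [298.6 220. ] [298.62 220.31  68.   298.62 220.31  68.  ]
scene 5 [340.3 194.3] [340.38 194.57 100.   340.38 194.57 100.  ]
[ 0.5333 -0.1111  0.0505  0.0288  0.2092 -0.303 ] [0.35 0.25 0.38]
scene 3 [298.6 220. ] [298.62 220.31  68.   298.62 220.31  68.  ]
scene 5 [340.3 194.3] [340.38 194.57 100.   340.38 194.57 100.  ]
```

```bash
python3 -m handwheel '[[0,0,0.002,0],[0,0,0.005,0],[0,0,0.005,0],[0,0,0.005,0]]' >/dev/null; python3 f.py; python3 cen.py | grep "scene [35]"
python3 -m handwheel '[[0,0,0.002,0],[0,0,0.005,0],[0,0,0.005,0],[0,0,0.005,0]]'|head -1; python3 f.py; python3 cen.py | grep "scene [35]"; python3 ov.py pics/o7.png
```

```text
[ 0.5333 -0.1111  0.049  -0.0736  0.11    0.1597] [0.22 0.21 0.64]
scene 3 [298.6 220. ] [298.62 220.31  68.   298.62 220.31  68.  ]
scene 5 [340.3 194.3] [340.38 194.57 100.   340.38 194.57 100.  ]
time: 15.63
[ 0.5333 -0.1111  0.0475  0.142  -0.1748  0.2332] [0.47 0.47 0.32]
scene 3 [298.6 220. ] [298.62 220.31  68.   298.62 220.31  68.  ]
scene 5 [340.3 194.3] [340.38 194.57 100.   340.38 194.57 100.  ]
```

View pics/o7.png

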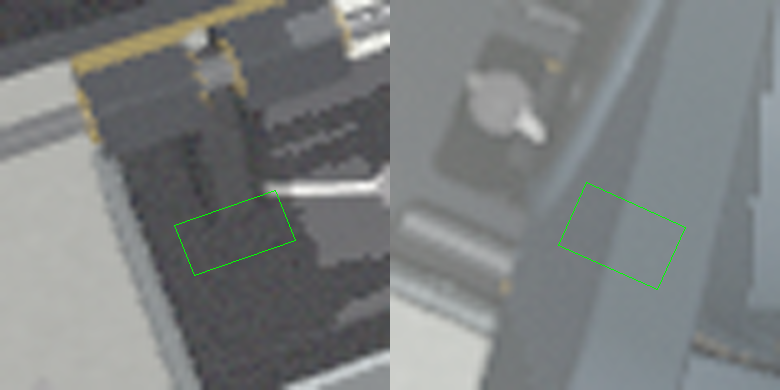

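Pad 1 is now fully hidden behind the fingertip, whose bottom edge is at about (225,207). Contact should be a few mm away.

```bash
python3 -m handwheel '[[0,0,0.002,0],[0,0,0.004,0],[0,0,0.004,0],[0,0,0.004,0]]' >/dev/null; python3 f.py; python3 cen.py | grep "scene [35]"
python3 -m handwheel '[[0,0,0.002,0],[0,0,0.004,0],[0,0,0.004,0],[0,0,0.004,0]]'|head -1; python3 f.py; python3 cen.py | grep "scene [35]"
```

```text
[ 0.5334 -0.1112  0.0464 -0.0548 -0.0588  1.0617] [0.55 0.64 0.64]
scene 3 [298.6 220. ] [298.62 220.31  68.   298.62 220.31  68.  ]
scene 5 [340.3 194.3] [340.38 194.57 100.   340.35 194.62  99.  ]
time: 17.0
[ 0.5334 -0.1112  0.0452  0.1921  0.037   1.9407] [0.67 0.59 0.46]
scene 3 [298.6 220. ] [298.62 220.31  68.   298.67 220.54  67.  ]
scene 5 [340.3 194.3] [340.38 194.57 100.   340.78 194.62 100.  ]
```

Contact: 1.9 N at TCP z 0.0452 with the plate down about 1.5 mm, which is light. First segment of the stroke, pad 1 to pad 2, at this height:

```bash
python3 -m handwheel '[[-0.009,0.02,0.001,0],[-0.017,0.04,0.001,0],[-0.026,0.06,0.001,0],[-0.033,0.079,0.001,0],[-0.041,0.1,0.001,0],[-0.048,0.12,0.001,0],[-0.054,0.14,0.001,0],[-0.058,0.158,0.001,0],[-0.058,0.158,0.001,0],[-0.058,0.158,0.001,0]]'; python3 f.py; python3 cen.py | grep "scene [1345]"
python3 - <<'E'
from h import *
from scipy.spatial.transform import Rotation as R
F=np.load("F.npy");o=robot.get_obs();M=R.from_quat(o["tool_rot"]).as_matrix()
print(((np.c_[F,np.full(9,.0449)]-o["position"])@M/.3).round(4)[2:])
E
```

```text
time: 18.13
position: [0.5686, -0.0737, 0.0451]
tool_rot: [0.199, 0.98, 0.0, 0.001]
ft_force: [0.6, 1.6, 2.6]
grip_width: 0.0007
grip_force: 0.9
[ 0.5682 -0.0742  0.045   0.5962  0.7321  1.9375] [0.41 0.46 0.16]
scene 1 [244.5 227.5] [244.55 227.58  33.   244.97 228.38  34.  ]
scene 3 [298.6 220. ] [298.62 220.31  68.   298.6  220.66  68.  ]
scene 4 [321.9 208.9] [321.97 209.05  86.   322.03 209.74  87.  ]
scene 5 [340.3 194.3] [340.38 194.57 100.   340.78 194.62 100.  ]
[[-0.000e+00 -1.000e-04  1.000e-04]
 [-1.530e-02  8.180e-02  2.000e-04]
 [-2.020e-02  1.649e-01  2.000e-04]
 [-1.470e-02  2.480e-01  2.000e-04]
 [ 1.100e-03  3.298e-01  2.000e-04]
 [ 2.700e-02  4.090e-01  2.000e-04]
 [ 6.250e-02  4.843e-01  2.000e-04]]
```

On pad 2 with 1.9 N, as planned. On to pads 3, 4 and 5.

```bash
python3 -m handwheel '[[-0.005,0.02,0,0],[-0.009,0.041,0,0],[-0.012,0.061,0,0],[-0.015,0.082,0,0],[-0.018,0.103,0,0],[-0.019,0.124,0,0],[-0.02,0.145,0,0],[-0.02,0.165,0,0],[-0.02,0.165,0,0],[-0.02,0.165,0,0]]'; python3 f.py; python3 cen.py | grep "scene [25]"
python3 -m handwheel '[[0.001,0.02,0,0],[0.002,0.041,0,0],[0.004,0.062,0,0],[0.006,0.083,0,0],[0.009,0.104,0,0],[0.013,0.125,0,0],[0.017,0.145,0,0],[0.021,0.165,0,0],[0.021,0.165,0,0],[0.021,0.165,0,0]]'; python3 f.py; python3 cen.py | grep "scene [25]"
python3 - <<'E'
from h import *
from scipy.spatial.transform import Rotation as R
F=np.load("F.npy");o=robot.get_obs();M=R.from_quat(o["tool_rot"]).as_matrix()
print(((np.c_[F,np.full(9,.0449)]-o["position"])@M/.3).round(4)[4:])
E
```

```text
time: 19.27
position: [0.5933, -0.0303, 0.045]
tool_rot: [0.199, 0.98, 0.0, 0.0]
ft_force: [0.3, 0.8, 0.9]
grip_width: 0.0006
grip_force: 0.9
[ 0.5929 -0.0309  0.045   0.4806  0.8777  2.0372] [0.54 0.57 0.41]
scene 2 [272.  226.4] [272.36 226.5   44.   271.96 227.2   51.  ]
scene 5 [340.3 194.3] [340.38 194.57 100.   340.6  195.74  78.  ]
time: 20.4
position: [0.6066, 0.0179, 0.045]
tool_rot: [0.199, 0.98, 0.0, 0.0]
ft_force: [0.2, 0.6, 2.1]
grip_width: 0.0003
grip_force: 1.0
[0.6064 0.0172 0.0449 0.2972 1.1146 1.7784] [0.56 0.57 0.31]
scene 2 [272.  226.4] [272.36 226.5   44.   272.04 227.22  50.  ]
scene 5 [340.3 194.3] [340.38 194.57 100.   339.27 197.36  33.  ]
[[-0.0216 -0.1652 -0.    ]
 [-0.0162 -0.0821 -0.    ]
 [-0.0004 -0.0003  0.    ]
 [ 0.0255  0.0788  0.    ]
 [ 0.0611  0.1542  0.    ]]
```

Last segment, then a lift in a separate call.

```bash
python3 -m handwheel '[[0.006,0.02,0,0],[0.012,0.04,0,0],[0.018,0.06,0,0],[0.026,0.079,0,0],[0.034,0.098,0,0],[0.042,0.117,0,0],[0.051,0.136,0,0],[0.061,0.154,0,0],[0.061,0.154,0,0],[0.061,0.154,0,0],[0.061,0.154,0,0]]'; python3 f.py
python3 -m handwheel '[[0,0,-0.03,0],[0,0,-0.1,0],[0,0,-0.2,0],[0,0,-0.3,0],[0,0,-0.4,0],[0,0,-0.4,0],[0,0,-0.4,0],[0,0,-0.4,0]]'; python3 cen.py
python3 - <<'E'
from h import *
c=vision.camera("scene");cv2.imwrite("pics/s9.png",c["frame"][:,:,::-1])
E
```

```text
time: 21.62
position: [0.6075, 0.0672, 0.0449]
tool_rot: [0.2, 0.98, 0.0, -0.0]
ft_force: [-0.2, 1.7, 2.3]
grip_width: 0.0006
grip_force: 1.0
[0.6075 0.0667 0.0449 0.2312 0.9211 2.0181] [0.26 0.14 0.41]
time: 22.53
position: [0.6067, 0.0663, 0.1646]
tool_rot: [0.2, 0.98, -0.0, -0.001]
ft_force: [-0.3, 0.8, -0.1]
grip_width: 0.0003
grip_force: 0.0
scene 1 [244.5 227.5] [244.55 227.58  33.   244.55 227.71  31.  ]
scene 2 [272.  226.4] [272.36 226.5   44.   270.82 227.29  28.  ]
scene 3 [298.6 220. ] [298.62 220.31  68.   298.62 220.31  68.  ]
scene 4 [321.9 208.9] [321.97 209.05  86.   321.97 209.05  86.  ]
scene 5 [340.3 194.3] [340.38 194.57 100.   339.02 192.93  60.  ]
```

View pics/s9.png

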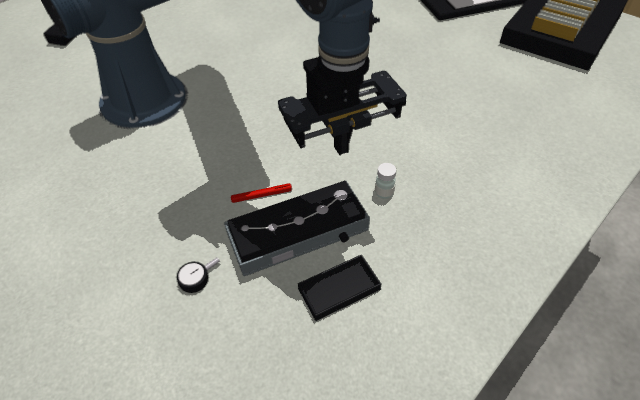

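The fingers are well clear at about (342,150). The unit at (297,225), tray, marker, gauge and jar are where they started, and the pads are back at their original pixels (pads 2 and 5 are only shaded).

```bash
python3 -c "
from rig import job
print(job.hand_in())"
```

```text
the job is handed in; nothing more can be done
None
```

The fingertips touched pads 1 to 5 in order in one low stroke at about 2 N, then lifted away; the plate is back up, nothing around it looks moved, and the job is handed in (no verdict was shown).

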